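# Pop open the wide detergent tub

### The job

Open the wider of the two purple detergent tubs: slide the thumb latch on its front ledge to the left (as you face the tub from its latch side) until the sprung lid pops up, and leave the lid standing open with the latch where it was slid. Leave the narrower tub shut, and the glass jar standing upright where it is.

Things in the scene. Friction and masses are not known exactly. Their poses are not given: they have to be found in the camera images.
- tub_thumb (a point): Centre of the grey upright rib (22 mm x, 12 y, 24 tall) on the wide tub's latch plate (28 x 40 mm, top 12 mm below this point); the point is 124.5 mm above the shelf top. x: to the hinge; y: opening slide, left seen from the latch side; z up. It slides 30 mm from shut (starts 0-4 mm along, at mid width), frees the lid at 19; slide it on by 24. Friction 1.5 N, stays put. Ledge clear 60 mm each side; lid from 22 mm behind.
- tub_lid (a joint): Lid of the wide tub (fixed purple box 220 mm wide, 180 deep, 100 tall, front ledge with latch; rib centre 24 mm behind the front edge; yaw within 0.45 rad). Hinged at the back, 116 mm long, 220 wide. 0 = shut, 1.7 rad = fully open at its stop, leaning slightly back. Once the latch frees it, a light spring (2 N at its front edge) swings it up and away from the latch in about 0.5 s and keeps it open.
- small_lid (a joint): Lid of the other tub, to stay shut: 0 = shut, 1.7 rad = open. That tub is the same purple plastic with the same latch, but smaller: 140 mm wide, 150 deep, 80 tall. It stands beside the wide tub, on either side.
- jar: Closed glass jar with aluminium cap, 76 mm in diameter, 115 tall, standing loose towards one side of the shelf; origin at the centre of its underside, z up.
Things that resemble listed ones, but are neither listed nor needed, are in the scene too. Leave any yellow look-alike of the part that bears small_lid alone.

How it is judged:
By the outcome, as a careful person would: the job done as asked, in the order asked, and still so for the second after the job is handed in, with the robot touching nothing.
It also fails if it takes over 30 s, if anything falls off the work surface, if the arm or the gripper's body presses on something with over 40 N, if the wrist force passes 120 N, or if a joint passes its speed limit or range.

### The arm

A 6-joint arm with a two-finger parallel gripper is mounted at the origin on the work surface. World frame = base frame: x ahead of the robot, y to its left, z up, the work surface at z = 0. Lengths are in m, angles in rad, forces in N, time in s.
With the tool pointing down it reaches from about 0.375 to 0.9 m from the base axis. Payload 3.1 kg.
Tool frame: the origin (TCP) lies at the very end of the fingers, on their centre line; the grasp point (between the pads) lies 19 mm behind it; x points along the fingers, y is the direction in which the jaws open and shut, and the axes are right-handed (so a half turn about x gives the same grasp; the last joint's range is limited). The gripper opens to 87 mm and grips with 3 to 60 N. Pads are 19 mm wide; open, the fingers measure 117 mm over their backs; the gripper's body (75 mm by 190 mm) begins 51 mm behind the grasp point.
Start: joints at [1.071, 0.527, 1.433, -0, 1.181, -0.178], TCP at [0.198, 0.593, 0.223] pointing down, gripper open.
Joint ranges: [-3.08, 3.08], [-0.75, 2.2], [0.22, 2.44], [-1.43, 4.57], [0, 2.65], [-2.85, 2.85]. Speed limits (rad/s): [2.79, 2.79, 3.14, 3.14, 3.14, 3.14].

### API

Orientations are given as a rotation vector (axis times angle).
In Python, from plant import sense, grab_frame, get_calibration, close_job, search_frame, spot_point gives the robot as it stands.
- The arm moves only by the tool servo_tool, never from a script. Its arguments are lists of equal length, an entry for each row: "travel": the shift along the tool's x, y, z in m, a list of three; "rotation": the turn, a rotation vector about the tool's x, y, z in rad, a list of three. A call has exactly 10 rows; each row is the pose to reach, as a shift and turn from the pose commanded when the call began, along the tool's axes at that moment; what a row does not reach only later rows make up. A row lasts 1/10 s, in which the tool goes at most 50 mm and 8.59 degrees, less where a joint would pass 70% of its speed; a pose out of reach is approached as far as the arm can. A call with a gripper value outside its range is refused whole. "claw" is the finger opening in m, from 0 to 0.087, set as the call begins (left out, the last holds). The fingers move at their own pace and stop on an object; "grip_force" is the grip in N (left out, the last holds). Time passes only in rows, so rows that repeat a pose let the fingers close, or fill a call up. It gives the time, the measured TCP pose, the force and the opening at its end, in the units of the state.
- sense(): the state, without advancing time (a new reading comes with each control period).
- grab_frame(name): name is "side" or "top"; returns the picture (384x512x3 uint8, blue, green, red); there is no depth.
- get_calibration(name): a dict with "K" (3x3 intrinsics, pixels), "extrinsics" (4x4, takes a point from world to camera coordinates). Camera axes: x right, y up, looking along -z (the intrinsics and any distortion apply to the point x, -y, -z); pixel columns grow to the right and rows downward; lengths in m; the calibration is good to about 2 mm. A picture is of the moment at which its call begins. get_calibration takes no time and is no camera call.
- close_job(): hands the job in, once; it reports no verdict.
Trained networks look in the newest picture that a camera, given by its name, has taken for a name from the list of things; names that differ only in an ending like _2 or _b are one class to them, and where a whole thing is asked for, a point or a joint stands for the part that bears it (a point fixed in the world has none). Each returns a list of dicts, best first, with "p" (0 to 1); they miss things now and then, are a little off and sometimes report something else, mostly with a low value. They report only what shows in the picture. A call takes as long as a camera call. They do not tell look-alikes from the thing itself.
- search_frame(camera, query): "box" ([left, top, right, bottom] in pixels, round what is visible of it).
- spot_point(camera, query): "position" ([column, row] in pixels: a listed point, or the origin of a listed thing).
The state is a dict: "time": time; "qpos": joint angles; "qd": joint speeds; "joint_torque": joint torques, N m; "eef_pos": TCP position; "tool_rot": TCP orientation; "ft_force": force on the tool from outside, world axes, zero at the start; "ft_torque": the same for the moment, N m; "finger_gap": finger opening in m.
Only numpy, scipy, OpenCV 4.12 (cv2) and the standard library are available. Lean on these libraries where they do the work, as an engineer would, in place of code of your own. Each camera call takes 0.05 s, during which the arm holds its last target.

## Working session

There is one attempt and no reset: what is moved stays moved. The work goes in short steps, Python scripts to look and compute and a tool call to move; the robot and the scene stay as the last step left them, time stands still between calls to the robot, and variables do not carry over. Pictures are saved under pics/ and viewed, and the job is handed in when it is done.

Besides the shell and the picture viewer there is one more tool, called in YAML: its name, and indented under it one key for each argument. servo_tool: Moves the arm, as the interface text tells. Its arguments: {"type":"object","properties":{"travel":{"type":"array","items":{"type":"array","items":{"type":"number"}}},"rotation":{"type":"array","items":{"type":"array","items":{"type":"number"}}},"claw":{"type":"number"},"grip_force":{"type":"number"}},"required":["travel","rotation"]}

```bash
ls; mkdir -p pics; python3 - <<'E'
from plant import *
import cv2,numpy as np
s=sense();print(s)
for c in("side","top"):
    f=grab_frame(c);cv2.imwrite(f"pics/{c}0.png",f)
    k=get_calibration(c);print(c,k)
    for q in("tub_thumb","tub_lid","small_lid","jar"):
        print(q,[(np.round(d["box"]),round(d["p"],2)) for d in search_frame(c,q)],[(np.round(d["position"],1),round(d["p"],2)) for d in spot_point(c,q)])
print(sense()["time"])
E
```

```text
pics
{'time': 0.0, 'qpos': array([ 1.07049749e+00,  5.28457503e-01,  1.43389777e+00, -3.08668540e-06,
        1.18137115e+00, -1.78482907e-01]), 'qd': array([ 7.42537524e-05,  3.24974423e-04, -4.68521746e-05, -3.05411650e-04,
       -3.25309800e-04,  1.20119544e-03]), 'joint_torque': array([ 3.59938786e-04, -4.40048790e+01, -1.76591098e+01,  6.32429682e-02,
        5.83413674e-02, -1.78048581e-04]), 'eef_pos': array([0.19729122, 0.5922815 , 0.22157838]), 'tool_rot': array([ 0.2509932 ,  1.55670979, -0.25416674]), 'ft_force': array([0.00952442, 0.36065256, 0.40115696]), 'ft_torque': array([-0.03959523,  0.00519704,  0.0154551 ]), 'finger_gap': 0.08706468868307464}
side {'K': array([[421.39297771,   0.        , 262.20813305],
       [  0.        , 421.39297771, 189.01497934],
       [  0.        ,   0.        ,   1.        ]]), 'extrinsics': array([[ 9.96537447e-01, -8.31365367e-02,  1.19727678e-03,
        -5.46634758e-01],
       [ 5.49688368e-02,  6.69565379e-01,  7.40716295e-01,
        -9.07450337e-02],
       [-6.23822425e-02, -7.38085713e-01,  6.71816892e-01,
        -1.33137334e+00],
       [ 0.00000000e+00,  0.00000000e+00,  0.00000000e+00,
         1.00000000e+00]])}
tub_thumb [(array([256., 206., 272., 223.]), 0.57)] [(array([259.4, 207.5]), 0.51)]Traceback (most recent call last):
  File "<stdin>", line 8, in <module>
ValueError: it knows: jar, tub_thumb
```

```bash
python3 - <<'E'
from plant import *
import cv2,numpy as np
for c in("side","top"):
    f=grab_frame(c);cv2.imwrite(f"pics/{c}1.png",f)
    if c=="top":print(get_calibration(c))
    for q in("tub_thumb","tub_lid","jar"):
        print(c,q,[(np.round(d["box"]),round(d["p"],2)) for d in search_frame(c,q)])
        if q!="tub_lid":print([(np.round(d["position"],1),round(d["p"],2)) for d in spot_point(c,q)])
print(sense()["time"])
E
```

```text
side tub_thumb [(array([256., 205., 274., 223.]), 0.47)]
[(array([260.4, 210.9]), 0.5)]
side tub_lid [(array([275., 189., 318., 253.]), 0.78)]
side jar [(array([220., 101., 240., 140.]), 0.73)]
[(array([228. , 131.8]), 0.92)]
{'K': array([[451.62982194,   0.        , 249.15084782],
       [  0.        , 451.62982194, 188.30998549],
       [  0.        ,   0.        ,   1.        ]]), 'extrinsics': array([[-0.02152774, -0.99952104,  0.02223176, -0.01973121],
       [ 0.99597906, -0.01950664,  0.08743685, -0.53327807],
       [-0.08696131,  0.02402469,  0.99592196, -1.23767563],
       [ 0.        ,  0.        ,  0.        ,  1.        ]])}
top tub_thumb [(array([286., 172., 297., 191.]), 0.6)]
[(array([287.1, 182.6]), 0.48)]
top tub_lid [(array([252., 119., 336., 174.]), 0.88)]
top jar [(array([ 53., 207.,  96., 236.]), 0.73)]
[(array([ 80.8, 220.2]), 0.84)]
0.8
```

View pics/side1.png

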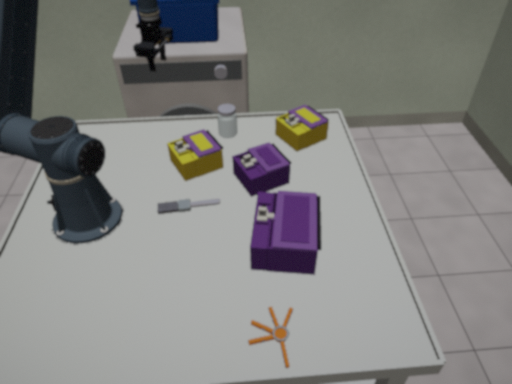

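View pics/top1.png

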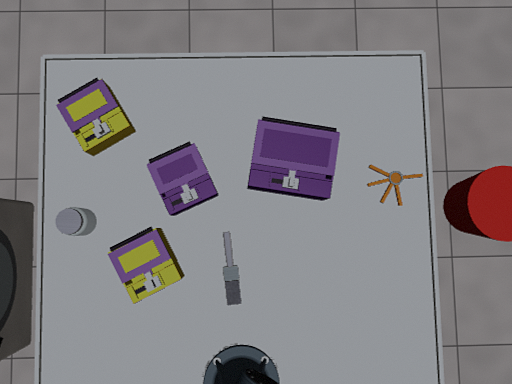

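```bash
cat > h.py <<'E'
from plant import *
import cv2,numpy as np
def ray(c,u,v):
    k=get_calibration(c);K=k["K"];E=np.array(k["extrinsics"])
    d=np.linalg.inv(K)@[u,v,1];d=np.array([d[0],-d[1],-d[2]])
    R=E[:3,:3];return -R.T@E[:3,3],R.T@d
def onz(c,u,v,z):
    o,d=ray(c,u,v);return o+d*(z-o[2])/d[2]
def tri(a,b):
    o1,d1=ray("side",*a);o2,d2=ray("top",*b)
    t=np.linalg.lstsq(np.c_[d1,-d2],o2-o1,rcond=None)[0]
    p,q=o1+t[0]*d1,o2+t[1]*d2;return (p+q)/2,np.linalg.norm(p-q)
E
python3 - <<'E'
from h import *
t=cv2.imread("pics/top1.png");s=cv2.imread("pics/side1.png")
cv2.imwrite("pics/tz.png",cv2.resize(t[110:210,240:345],None,fx=7,fy=7 if 0 else 5.5,interpolation=cv2.INTER_CUBIC))
cv2.imwrite("pics/sz.png",cv2.resize(s[180:280,240:330],None,fx=6,fy=6,interpolation=cv2.INTER_CUBIC))
print(tri((260,209),(289,181)))
print(onz("top",289,181,.1245))
E
```

```text
(array([ 0.5359005 , -0.13118787,  0.12649537]), np.float64(0.009430897535046327))
[ 0.54084262 -0.13136256  0.1245    ]
```

View pics/tz.png

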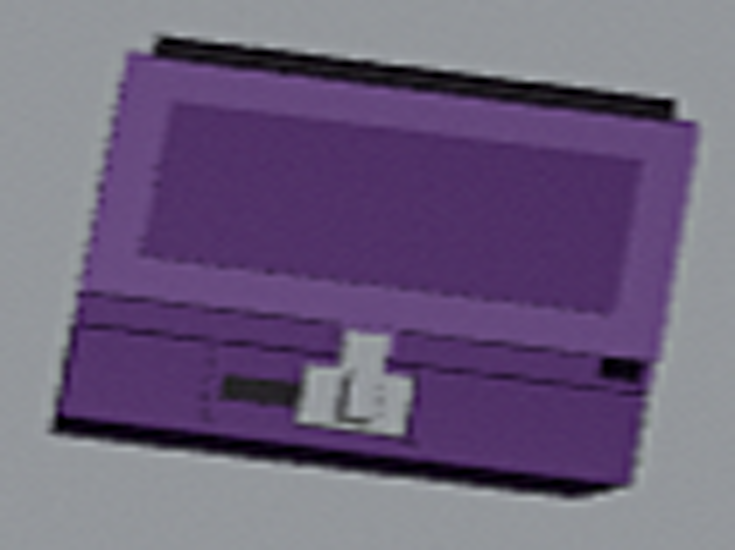

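View pics/sz.png

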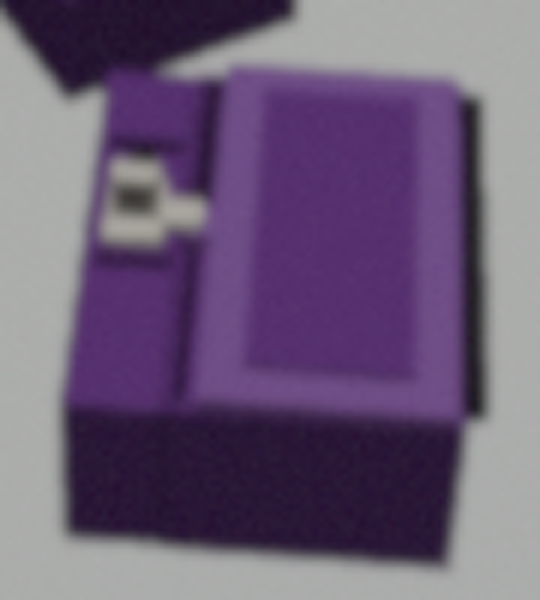

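```bash
python3 - <<'E'
from h import *
T=lambda x,y:(240+x/7-.43,110+y/5.5-.41)
S=lambda x,y:(240+x/6-.42,180+y/6-.42)
print("cams",ray("side",0,0)[0],ray("top",0,0)[0])
a=onz("top",*T(62,417),.1);b=onz("top",*T(632,485),.1);print("top front",a,b,np.linalg.norm(a-b))
d=a-b;print("yaw",np.arctan2(-d[0],d[1]))
c=onz("side",*S(108,75),.1);e=onz("side",*S(70,405),.1);print("side front",c,e,np.linalg.norm(c-e))
d=c-e;print("yaw",np.arctan2(-d[0],d[1]))
print("rib top",onz("top",*T(363,392),.1365), "side", onz("side",*S(135,168),.1365))
print("tri",tri(S(135,168),T(363,392)))
n=(a+b)/2;yaw=-0.1
for yaw in(-.1,-.14,-.17):print(yaw, (n+c*0)+.024*np.array([np.cos(yaw),np.sin(yaw),0]))
E
```

```text
cams [ 0.4666761  -0.96735323  0.9623099 ] [ 4.23079136e-01 -3.89452254e-04  1.27969515e+00]
top front [ 0.53376657 -0.02711268  0.1       ] [ 0.49697256 -0.24044901  0.1       ] 0.2164860009925436
yaw -0.1707892903543982
side front [ 0.53166282 -0.03257782  0.1       ] [ 0.49886093 -0.24535341  0.1       ] 0.21528914294382764
yaw -0.15295773687915248
rib top [ 0.53985192 -0.13621577  0.1365    ] side [ 0.53661111 -0.13666441  0.1365    ]
tri (array([ 0.53825135, -0.13624858,  0.13627264]), np.float64(0.0032311646098488692))
-0.1 [ 0.53924967 -0.13617685  0.1       ]
-0.14 [ 0.53913475 -0.13712988  0.1       ]
-0.17 [ 0.5390236  -0.13784122  0.1       ]
```

```bash
cat >> h.py <<'E'
from scipy.spatial.transform import Rotation as Ro
def rel(p,yaw,flip=1):
    s=sense();R=Ro.from_rotvec(s["tool_rot"]);p0=np.array(s["eef_pos"])
    y=flip*np.array([-np.sin(yaw),np.cos(yaw),0]);x=np.array([0,0,-1.]);G=Ro.from_matrix(np.c_[x,y,np.cross(x,y)])
    return np.round(R.inv().apply(np.array(p)-p0),4),np.round((R.inv()*G).as_rotvec(),4)
E
python3 - <<'E'
from h import *
R=Ro.from_rotvec(sense()["tool_rot"]).as_matrix();print(R.round(3))
for f in(1,-1):print(rel((.538,-.136,.2),-.16,f))
E
```

```text
[[ 0.     0.316  0.949]
 [ 0.     0.949 -0.316]
 [-1.     0.     0.   ]]
(array([ 0.0225, -0.5839,  0.5534]), array([-1.618e-01,  0.000e+00, -1.000e-04]))
(array([ 0.0225, -0.5839,  0.5534]), array([ 2.9798e+00, -1.0000e-04, -0.0000e+00]))
```

servo_tool:
  travel:
    - [0, -0.036, 0.035]
    - [0, -0.072, 0.069]
    - [0, -0.108, 0.104]
    - [0, -0.145, 0.138]
    - [0, -0.181, 0.173]
    - [0, -0.217, 0.207]
    - [0, -0.253, 0.242]
    - [0, -0.289, 0.277]
    - [0, -0.325, 0.311]
    - [0, -0.361, 0.346]
  rotation:
    - [-0.01, 0, 0]
    - [-0.02, 0, 0]
    - [-0.03, 0, 0]
    - [-0.04, 0, 0]
    - [-0.05, 0, 0]
    - [-0.06, 0, 0]
    - [-0.07, 0, 0]
    - [-0.08, 0, 0]
    - [-0.09, 0, 0]
    - [-0.1, 0, 0]
  claw: 0.05
  grip_force: 6

```text
time: 1.8
eef_pos: [0.4122, 0.1394, 0.2229]
tool_rot: [0.174, 1.563, -0.174]
ft_force: [0.8, -0.3, -0.2]
finger_gap: 0.0502
```

```bash
python3 - <<'E'
from h import *
print(rel((.538,-.136,.2),-.16,1))
E
```

```text
(array([ 0.023 , -0.2411,  0.1832]), array([-0.0615,  0.001 , -0.0004]))
```

servo_tool:
  travel:
    - [0, -0.035, 0.027]
    - [0, -0.07, 0.053]
    - [0, -0.105, 0.08]
    - [0, -0.14, 0.106]
    - [0, -0.175, 0.133]
    - [0, -0.205, 0.156]
    - [0.005, -0.225, 0.171]
    - [0.012, -0.235, 0.18]
    - [0.02, -0.241, 0.183]
    - [0.023, -0.241, 0.183]
  rotation:
    - [-0.01, 0, 0]
    - [-0.02, 0, 0]
    - [-0.03, 0, 0]
    - [-0.04, 0, 0]
    - [-0.05, 0, 0]
    - [-0.06, 0, 0]
    - [-0.06, 0, 0]
    - [-0.06, 0, 0]
    - [-0.061, 0, 0]
    - [-0.061, 0, 0]

```text
time: 2.8
eef_pos: [0.5361, -0.1336, 0.1982]
tool_rot: [0.127, 1.57, -0.126]
ft_force: [-0.6, 0.8, 0.0]
finger_gap: 0.0502
```

```bash
python3 - <<'E'
from h import *
for c in("side","top"):
    f=grab_frame(c);cv2.imwrite(f"pics/{c}2.png",f)
    k=(slice(120,280),slice(190,350)) if c=="side" else (slice(90,240),slice(210,360))
    cv2.imwrite(f"pics/{c}2z.png",cv2.resize(f[k],None,fx=3.7,fy=3.7,interpolation=cv2.INTER_CUBIC))
print(sense()["eef_pos"],rel((.538,-.136,.117),-.16,1))
E
```

```text
[ 0.53575094 -0.13247437  0.19860646] (array([ 0.0816, -0.0032,  0.003 ]), array([ 0.    , -0.0031, -0.0013]))
```

View pics/side2z.png

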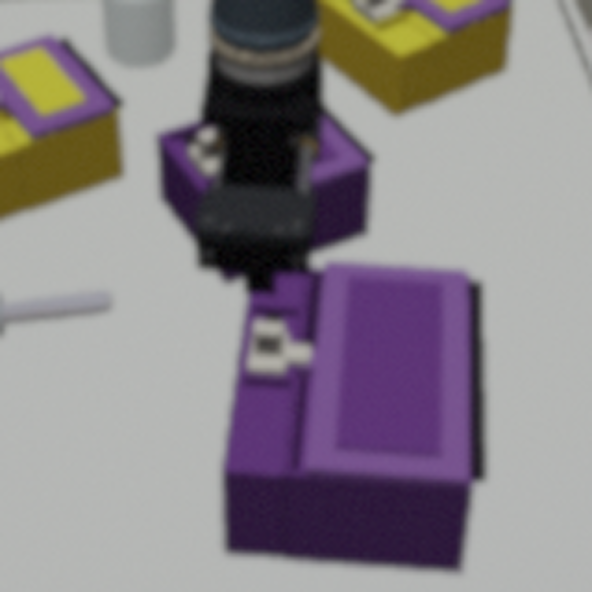

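View pics/top2z.png

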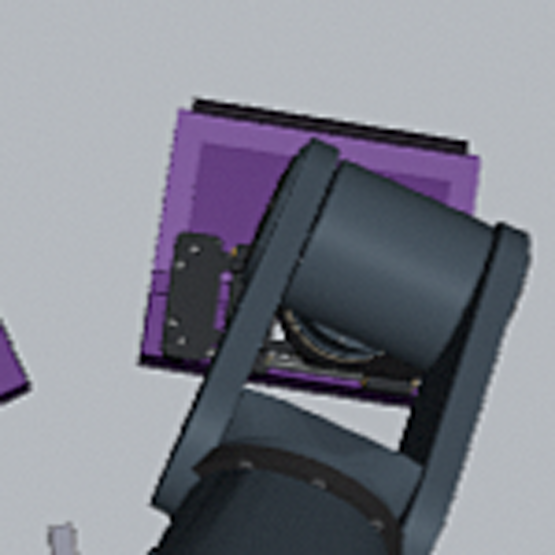

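servo_tool:
  travel:
    - [0.012, -0.002, 0.003]
    - [0.024, -0.003, 0.003]
    - [0.036, -0.003, 0.003]
    - [0.048, -0.003, 0.003]
    - [0.058, -0.003, 0.003]
    - [0.066, -0.003, 0.003]
    - [0.073, -0.003, 0.003]
    - [0.078, -0.003, 0.003]
    - [0.08, -0.003, 0.003]
    - [0.08, -0.003, 0.003]
  rotation:
    - [0, 0, 0]
    - [0, 0, 0]
    - [0, 0, 0]
    - [0, 0, 0]
    - [0, 0, 0]
    - [0, 0, 0]
    - [0, 0, 0]
    - [0, 0, 0]
    - [0, 0, 0]
    - [0, 0, 0]

```text
time: 3.9
eef_pos: [0.5395, -0.1375, 0.1194]
tool_rot: [0.126, 1.567, -0.126]
ft_force: [-0.1, 0.5, 0.2]
finger_gap: 0.0498
```

```bash
python3 - <<'E'
from h import *
s=sense();print(s["ft_force"],s["eef_pos"])
c="side"
f=grab_frame(c);cv2.imwrite(f"pics/{c}3.png",f)
cv2.imwrite(f"pics/{c}3z.png",cv2.resize(f[150:260,210:330],None,fx=5,fy=5,interpolation=cv2.INTER_CUBIC))
E
```

```text
[-0.14563152  0.50058977  0.18604002] [ 0.53953581 -0.13749988  0.11941665]
```

View pics/side3z.png

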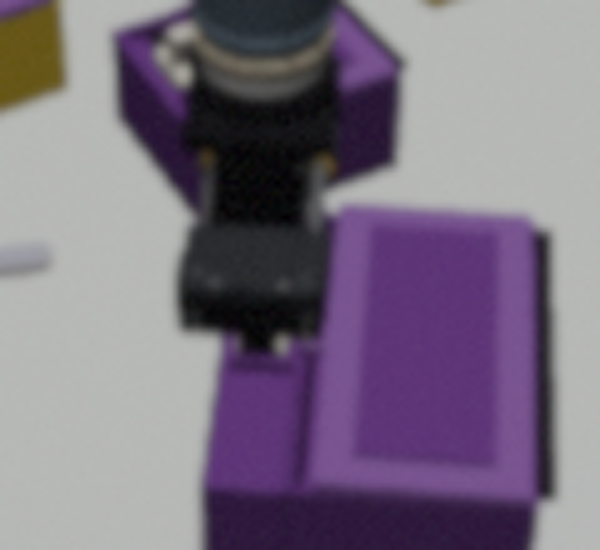

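servo_tool:
  travel:
    - [0, 0, 0]
    - [0, 0, 0]
    - [0, 0, 0]
    - [0, 0, 0]
    - [0, 0, 0]
    - [0, 0, 0]
    - [0, 0, 0]
    - [0, 0, 0]
    - [0, 0, 0]
    - [0, 0, 0]
  rotation:
    - [0, 0, 0]
    - [0, 0, 0]
    - [0, 0, 0]
    - [0, 0, 0]
    - [0, 0, 0]
    - [0, 0, 0]
    - [0, 0, 0]
    - [0, 0, 0]
    - [0, 0, 0]
    - [0, 0, 0]
  claw: 0.0
  grip_force: 10

```text
time: 4.95
eef_pos: [0.5396, -0.1377, 0.1196]
tool_rot: [0.126, 1.567, -0.127]
ft_force: [-1.7, -2.8, 1.2]
finger_gap: 0.0119
```

servo_tool:
  travel:
    - [0, 0.003, 0]
    - [0, 0.006, 0]
    - [0, 0.009, 0]
    - [0, 0.012, 0]
    - [0, 0.015, 0]
    - [0, 0.018, 0]
    - [0, 0.021, 0]
    - [0, 0.023, 0]
    - [0, 0.024, 0]
    - [0, 0.024, 0]
  rotation:
    - [0, 0, 0]
    - [0, 0, 0]
    - [0, 0, 0]
    - [0, 0, 0]
    - [0, 0, 0]
    - [0, 0, 0]
    - [0, 0, 0]
    - [0, 0, 0]
    - [0, 0, 0]
    - [0, 0, 0]

```text
time: 5.95
eef_pos: [0.5438, -0.1134, 0.1196]
tool_rot: [0.127, 1.566, -0.126]
ft_force: [2.5, 0.1, 0.2]
finger_gap: 0.0119
```

```bash
python3 - <<'E'
from h import *
s=sense();print(s["ft_force"],s["eef_pos"],s["finger_gap"])
c="side"
f=grab_frame(c);cv2.imwrite(f"pics/{c}4.png",f)
cv2.imwrite(f"pics/{c}4z.png",cv2.resize(f[130:260,200:330],None,fx=4.5,fy=4.5,interpolation=cv2.INTER_CUBIC))
E
```

```text
[2.45135184 0.09002757 0.15246017] [ 0.54381021 -0.11342146  0.11961039] 0.011908505120923386
```

View pics/side4z.png

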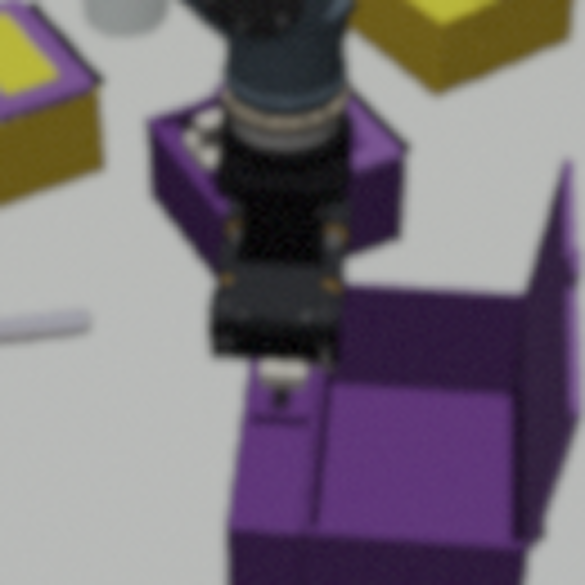

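The lid has popped up and is standing open on the right (around zoomed pixel 550,300). Now I'll release and lift.

servo_tool:
  travel:
    - [0, 0, 0]
    - [0, 0, 0]
    - [0, 0, 0]
    - [0, 0, 0]
    - [0, 0, 0]
    - [0, 0, 0]
    - [-0.01, 0, 0]
    - [-0.03, 0, 0]
    - [-0.055, 0, 0]
    - [-0.08, 0, 0]
  rotation:
    - [0, 0, 0]
    - [0, 0, 0]
    - [0, 0, 0]
    - [0, 0, 0]
    - [0, 0, 0]
    - [0, 0, 0]
    - [0, 0, 0]
    - [0, 0, 0]
    - [0, 0, 0]
    - [0, 0, 0]
  claw: 0.04

```text
time: 7.0
eef_pos: [0.5432, -0.1137, 0.2009]
tool_rot: [0.126, 1.567, -0.126]
ft_force: [0.4, 0.1, 0.7]
finger_gap: 0.0402
```

servo_tool:
  travel:
    - [-0.02, 0, -0.01]
    - [-0.04, 0, -0.03]
    - [-0.05, 0, -0.06]
    - [-0.05, 0, -0.09]
    - [-0.05, 0, -0.11]
    - [-0.05, 0, -0.12]
    - [-0.05, 0, -0.12]
    - [-0.05, 0, -0.12]
    - [-0.05, 0, -0.12]
    - [-0.05, 0, -0.12]
  rotation:
    - [0, 0, 0]
    - [0, 0, 0]
    - [0, 0, 0]
    - [0, 0, 0]
    - [0, 0, 0]
    - [0, 0, 0]
    - [0, 0, 0]
    - [0, 0, 0]
    - [0, 0, 0]
    - [0, 0, 0]

```text
time: 8.0
eef_pos: [0.4259, -0.0949, 0.2495]
tool_rot: [0.126, 1.567, -0.126]
ft_force: [0.1, 0.2, -1.2]
finger_gap: 0.0398
```

```bash
python3 - <<'E'
from h import *
s=sense();print(s["time"],s["ft_force"],s["eef_pos"],s["finger_gap"])
f=grab_frame("side");g=grab_frame("top")
a=cv2.resize(f[80:280,160:350],(400,421));b=cv2.resize(g[70:270,150:350],(400,421))
cv2.imwrite("pics/fin.png",np.hstack([a,b]))
cv2.imwrite("pics/finz.png",cv2.resize(f[180:280,230:330],None,fx=6,fy=6,interpolation=cv2.INTER_CUBIC))
print([(d["position"],d["p"]) for d in spot_point("side","tub_thumb")])
E
```

```text
8.0 [ 0.09496689  0.1754615  -1.173404  ] [ 0.42588448 -0.09493247  0.2494783 ] 0.03982285493962601
[([262.4, 203.2], 0.64)]
```

View pics/fin.png

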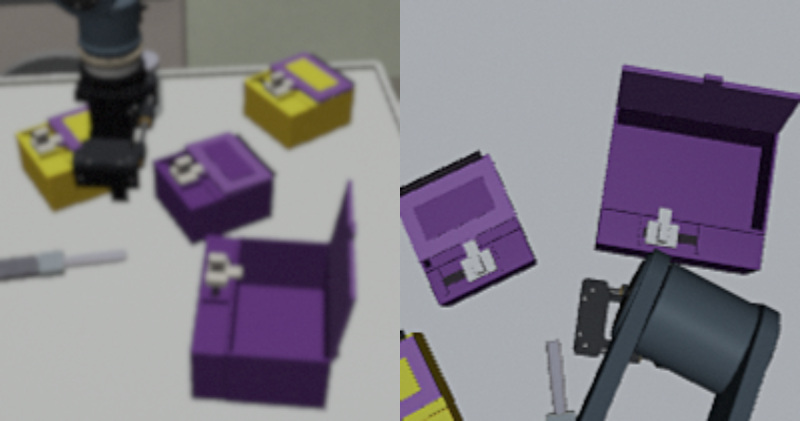

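View pics/finz.png

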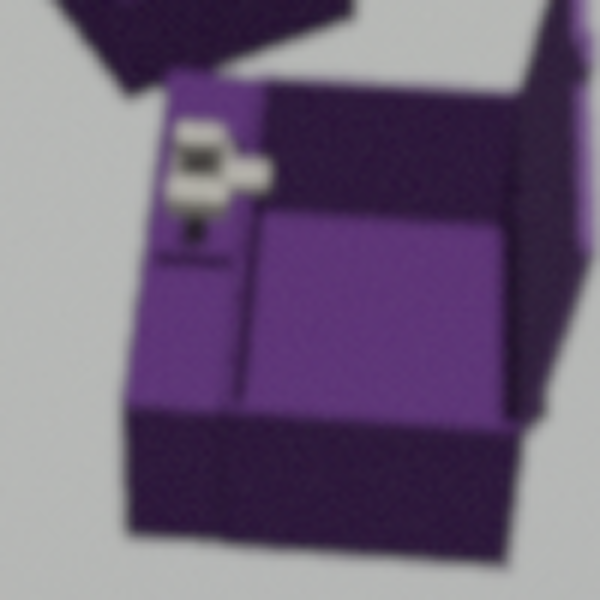

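```bash
python3 -c "
from plant import *
print(close_job(),sense()['time'])"
```

```text
the job is handed in; nothing more can be done
the job is handed in; nothing more can be done
```

The wide tub is open. I gripped its thumb rib (the fingers stopped at 11.9 mm against its nominal 12 mm), slid it about 24 mm to the left, and the lid sprang up. I then let go, lifted the gripper clear and handed the job in at about 8 s.

The last pictures show the lid standing open, the latch still slid over and the narrower tub shut. Both yellow look-alike tubs appear undisturbed. The wrist force never read above about 4 N.

- **Jar:** it was mostly hidden behind the gripper in the last side view and outside the crop I made of the top view, so I did not re-check it. The arm never went near it below about 0.2 m.
- **Rib position:** the two cameras agreed to about 3 mm.
- **Missing check:** I did not measure how far along the latch was to begin with, only that it moved about 24 mm, against the 19 mm needed to free the lid.

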